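Set out the loaves by length on the display rack

ROBOT

A 7-joint arm with a two-finger parallel gripper is mounted at the origin on the work surface. World frame = base frame: x ahead of the robot, y to its left, z up, the work surface at z = 0. Lengths are in m, angles in rad, forces in N, time in s.
With the tool pointing down it reaches from about 0.4 to 0.85 m from the base axis. Payload 4.5 kg.
Tool frame: the origin (TCP) lies at the very end of the fingers, on their centre line; the grasp point (between the pads) lies 19 mm behind it; z points along the fingers, y is the line along which they close (so a half turn about z gives the same grasp; the last joint's range is limited). The gripper opens to 88 mm and grips with 3 to 60 N. Pads are 18 mm wide; open, the fingers measure 123 mm over their backs; the gripper's body (75 mm by 187 mm) begins 45 mm behind the grasp point.
Start: joints at [1.138, 0.689, -0.195, 1.565, 0.157, 0.902, -0.215], TCP at [0.281, -0.558, 0.205] pointing down, gripper open.
Joint ranges: [-3.01, 3.01], [-0.46, 2.08], [-1.47, 1.51], [0.13, 2.56], [-1, 4.14], [0.04, 2.09], [-2.66, 2.66]. Speed limits (rad/s): [2.57, 2.57, 3.14, 3.14, 3.14, 3.14, 3.14].

INTERFACE

Orientations are given as a unit quaternion [x, y, z, w].
In Python, from plant import r, optics gives the robot as it stands.
- The arm moves only by the tool servo_tool, never from a script. Its arguments are lists of equal length, an entry for each row: "translation": the shift along the tool's x, y, z in m, a list of three; "turn": the turn, a rotation vector about the tool's x, y, z in rad, a list of three. In form: {"translation": [[dx, dy, dz], ...], "turn": [[rx, ry, rz], ...]}. A call has 1 to 10 rows; each row shifts and turns the commanded pose from where the row before left it, along the tool's axes as they then stand; what a row does not reach is not made up. A row lasts 1/8 s, in which the tool goes at most 62.5 mm and 10.7 degrees, less where a joint would pass 70% of its speed; a pose out of reach is approached as far as the arm can. A call is refused whole if a number of a shift passes 0.0625 or a number of a turn 0.188, either way. A call with a gripper value outside its range is refused whole. "grip" is the opening, from 0 (shut) to 1 (fully open), set as the call begins (left out, the last holds). The fingers move at their own pace and stop on an object; "grip_force" is the grip in N (left out, the last holds). Time passes only in rows, so rows that do not move let the fingers close. It gives the time, the measured TCP pose, the force, the opening and the grip force at its end, in the units of the state.
- r.get_state(): the state, without advancing time (a new reading comes with each control period).
- optics.snapshot(name): name is "scene" or "top" or "wrist"; returns a dict with "img" (480x640x3 uint8, red, green, blue), "z_map" (480x640 float32, m along the optical axis (not along the pixel's ray), 0 where there is no reading), "mtx" (3x3 intrinsics, pixels), "R" (3x3) and "t" (3): a world point X has camera coordinates R X + t. Camera axes: x right, y down, z forward; pixel columns grow to the right and rows downward; lengths in m; the calibration is good to about 2 mm. A picture is of the moment at which its call begins.
- r.finish_job(): hands the job in; it is judged then, once.
The state is a dict: "clock": time; "q": joint angles; "qd": joint speeds; "joint_torque": joint torques, N m; "tool_pos": TCP position; "eef_rot": TCP orientation; "contact_force": force on the tool from outside, world axes, zero at the start; "moment": the same for the moment, N m; "opening": opening from 0.0 (shut) to 1.0 (fully open); "finger_force": force on a finger pad.
Only numpy, scipy, OpenCV 4.12 (cv2) and the standard library are available. Lean on these libraries where they do the work, as an engineer would, in place of code of your own. Each camera call takes 0.05 s, during which the arm holds its last target. There are 200 camera calls.

TASK

Set out the four loaves from the baking sheet on the display rack in order of length: the longest on the paper slip next to the price card, then each shorter one on the next slip, down to the shortest beside the white dish. Lay each loaf right way up, centred on its own slip and pointing along it. Leave the jam jar where it stands.

Things in the scene. Friction and masses are not known exactly. Their poses are not given: they have to be found in the camera images.
- loaf_150: The longest of four brown crusty loaves alike but for length: stiff round stick 150 mm long, 40 wide, 41 high, about 81 g, flat 28 mm wide underside, pale cuts on top. Starts right way up in the aluminium baking sheet (300 x 380 mm, floor 3 mm above the counter, rim 13 mm high). Origin: centre of its underside; x along its length, z up.
- loaf_124: The second longest of four brown crusty loaves alike but for length: stiff round stick 124 mm long, 40 wide, 41 high, about 67 g, flat 28 mm wide underside, pale cuts on top. Starts right way up in the aluminium baking sheet (300 x 380 mm, floor 3 mm above the counter, rim 13 mm high). Origin: centre of its underside; x along its length, z up.
- loaf_98: The third longest of four brown crusty loaves alike but for length: stiff round stick 98 mm long, 40 wide, 41 high, about 53 g, flat 28 mm wide underside, pale cuts on top. Starts right way up in the aluminium baking sheet (300 x 380 mm, floor 3 mm above the counter, rim 13 mm high). Origin: centre of its underside; x along its length, z up.
- loaf_72: The shortest of four brown crusty loaves alike but for length: stiff round stick 72 mm long, 40 wide, 41 high, about 39 g, flat 28 mm wide underside, pale cuts on top. Starts right way up in the aluminium baking sheet (300 x 380 mm, floor 3 mm above the counter, rim 13 mm high). Origin: centre of its underside; x along its length, z up.
- slip_a: One of four equal white paper slips, 165 x 52 mm, fixed flat on the dark grey wire-topped display rack (220 x 456 mm, top 10 mm above the counter). They lie parallel, side by side in a row, about 88 mm apart; the letters do not give their order in the row. Origin: centre of the slip, on the rack's top; x along its 165 mm, y along the row, z up.
- slip_b: One of four equal white paper slips, 165 x 52 mm, fixed flat on the dark grey wire-topped display rack (220 x 456 mm, top 10 mm above the counter). They lie parallel, side by side in a row, about 88 mm apart; the letters do not give their order in the row. Origin: centre of the slip, on the rack's top; x along its 165 mm, y along the row, z up.
- slip_c: One of four equal white paper slips, 165 x 52 mm, fixed flat on the dark grey wire-topped display rack (220 x 456 mm, top 10 mm above the counter). They lie parallel, side by side in a row, about 88 mm apart; the letters do not give their order in the row. Origin: centre of the slip, on the rack's top; x along its 165 mm, y along the row, z up.
- slip_d: One of four equal white paper slips, 165 x 52 mm, fixed flat on the dark grey wire-topped display rack (220 x 456 mm, top 10 mm above the counter). They lie parallel, side by side in a row, about 88 mm apart; the letters do not give their order in the row. Origin: centre of the slip, on the rack's top; x along its 165 mm, y along the row, z up.
- price_card: Cream price card in a brass foot, leaning back, 52 mm wide, 51 high, fixed on the rack at one end (either) of the row of slips, 60 mm to the far side of the row's middle line. The next slip is about 90 mm away centre to centre, the others 170, 250, 335. A white dish, 50 mm across and 22 high, is fixed likewise at the other end. Origin: centre of the foot's underside, z up.
- jam_jar: Bystander: amber glass jar with a steel lid, 62 mm across, 85 mm high, standing loose on the counter beyond the work. Origin: centre of its underside; z up.
Mind the look-alikes: they are no part of the job. Leave any turquoise look-alike of the loaf_150 alone.

How it is judged:
At the end, for the whole second after the job is handed in: Each loaf lies on the slip of its rank (longest nearest the price card): centre within 15 mm of the slip's, length within 17 degrees of the slip's, underside under 8 mm above the rack, right way up (within 8 degrees), at rest; the jam jar upright, within 30 mm of its start (((horizontal distance between slip_a and price_card between 0.05 and 0.128 m and horizontal distance between loaf_150 and slip_a below 0.015 m and angle between the x axis of loaf_150 and the x axis of slip_a, either way round below 0.3 rad and z of loaf_150 in the frame of slip_a below 0.008 m) or (horizontal distance between slip_b and price_card between 0.05 and 0.128 m and horizontal distance between loaf_150 and slip_b below 0.015 m and angle between the x axis of loaf_150 and the x axis of slip_b, either way round below 0.3 rad and z of loaf_150 in the frame of slip_b below 0.008 m) or (horizontal distance between slip_c and price_card between 0.05 and 0.128 m and horizontal distance between loaf_150 and slip_c below 0.015 m and angle between the x axis of loaf_150 and the x axis of slip_c, either way round below 0.3 rad and z of loaf_150 in the frame of slip_c below 0.008 m) or (horizontal distance between slip_d and price_card between 0.05 and 0.128 m and horizontal distance between loaf_150 and slip_d below 0.015 m and angle between the x axis of loaf_150 and the x axis of slip_d, either way round below 0.3 rad and z of loaf_150 in the frame of slip_d below 0.008 m)) and angle between each of loaf_150, loaf_124, loaf_98, loaf_72's own z axis and vertical below 0.15 rad and linear speed of each of loaf_150, loaf_124, loaf_98, loaf_72 below 0.02 m/s and angular speed of each of loaf_150, loaf_124, loaf_98, loaf_72 below 0.2 rad/s and ((horizontal distance between slip_a and price_card between 0.128 and 0.209 m and horizontal distance between loaf_124 and slip_a below 0.015 m and angle between the x axis of loaf_124 and the x axis of slip_a, either way round below 0.3 rad and z of loaf_124 in the frame of slip_a below 0.008 m) or (horizontal distance between slip_b and price_card between 0.128 and 0.209 m and horizontal distance between loaf_124 and slip_b below 0.015 m and angle between the x axis of loaf_124 and the x axis of slip_b, either way round below 0.3 rad and z of loaf_124 in the frame of slip_b below 0.008 m) or (horizontal distance between slip_c and price_card between 0.128 and 0.209 m and horizontal distance between loaf_124 and slip_c below 0.015 m and angle between the x axis of loaf_124 and the x axis of slip_c, either way round below 0.3 rad and z of loaf_124 in the frame of slip_c below 0.008 m) or (horizontal distance between slip_d and price_card between 0.128 and 0.209 m and horizontal distance between loaf_124 and slip_d below 0.015 m and angle between the x axis of loaf_124 and the x axis of slip_d, either way round below 0.3 rad and z of loaf_124 in the frame of slip_d below 0.008 m)) and ((horizontal distance between slip_a and price_card between 0.209 and 0.294 m and horizontal distance between loaf_98 and slip_a below 0.015 m and angle between the x axis of loaf_98 and the x axis of slip_a, either way round below 0.3 rad and z of loaf_98 in the frame of slip_a below 0.008 m) or (horizontal distance between slip_b and price_card between 0.209 and 0.294 m and horizontal distance between loaf_98 and slip_b below 0.015 m and angle between the x axis of loaf_98 and the x axis of slip_b, either way round below 0.3 rad and z of loaf_98 in the frame of slip_b below 0.008 m) or (horizontal distance between slip_c and price_card between 0.209 and 0.294 m and horizontal distance between loaf_98 and slip_c below 0.015 m and angle between the x axis of loaf_98 and the x axis of slip_c, either way round below 0.3 rad and z of loaf_98 in the frame of slip_c below 0.008 m) or (horizontal distance between slip_d and price_card between 0.209 and 0.294 m and horizontal distance between loaf_98 and slip_d below 0.015 m and angle between the x axis of loaf_98 and the x axis of slip_d, either way round below 0.3 rad and z of loaf_98 in the frame of slip_d below 0.008 m)) and ((horizontal distance between slip_a and price_card between 0.294 and 0.38 m and horizontal distance between loaf_72 and slip_a below 0.015 m and angle between the x axis of loaf_72 and the x axis of slip_a, either way round below 0.3 rad and z of loaf_72 in the frame of slip_a below 0.008 m) or (horizontal distance between slip_b and price_card between 0.294 and 0.38 m and horizontal distance between loaf_72 and slip_b below 0.015 m and angle between the x axis of loaf_72 and the x axis of slip_b, either way round below 0.3 rad and z of loaf_72 in the frame of slip_b below 0.008 m) or (horizontal distance between slip_c and price_card between 0.294 and 0.38 m and horizontal distance between loaf_72 and slip_c below 0.015 m and angle between the x axis of loaf_72 and the x axis of slip_c, either way round below 0.3 rad and z of loaf_72 in the frame of slip_c below 0.008 m) or (horizontal distance between slip_d and price_card between 0.294 and 0.38 m and horizontal distance between loaf_72 and slip_d below 0.015 m and angle between the x axis of loaf_72 and the x axis of slip_d, either way round below 0.3 rad and z of loaf_72 in the frame of slip_d below 0.008 m)) and not (distance of jam_jar from where it was at the start of the episode above 0.03 m or angle between jam_jar's own z axis and vertical above 0.3 rad)); the robot touches nothing.
It fails at once if the jam jar is pushed more than 30 mm or knocked over (distance of jam_jar from where it was at the start of the episode above 0.03 m or angle between jam_jar's own z axis and vertical above 0.3 rad).
It also fails if it takes over 109 s, if anything falls off the work surface, if the arm or the gripper's body presses on something with over 40 N, if the wrist force passes 120 N, or if a joint passes its speed limit or range.

## Working session

There is one attempt and no reset: what is moved stays moved. The work goes in short steps, Python scripts to look and compute and a tool call to move; the robot and the scene stay as the last step left them, time stands still between calls to the robot, and variables do not carry over. Pictures are saved under pics/ and viewed, at most 14 in all, crops included, and the job is handed in when it is done.

Besides the shell and the picture viewer there is one more tool, called after ">>>" by a JSON object that holds its "method" and its "body". servo_tool: Moves the arm, as the interface text tells. Its arguments: {"type":"object","properties":{"translation":{"type":"array"},"turn":{"type":"array"},"grip":{"type":"number"},"grip_force":{"type":"number"}},"required":["translation","turn"]}

```bash
mkdir -p pics
python3 - <<'E'
from plant import r, optics
import cv2,pickle
for n in ("top","scene"):
    s=optics.snapshot(n); cv2.imwrite(f"pics/{n}0.png",s["img"][:,:,::-1]); pickle.dump(s,open(n+"0.pkl","wb"))
st=r.get_state(); print(st)
E
```

```text
{'clock': 0.1, 'q': array([ 1.13778756,  0.68987986, -0.19450851,  1.56623271,  0.15728617,
        0.90251644, -0.21508831]), 'qd': array([-0.00019466, -0.00188365,  0.00054185, -0.00358322,  0.00046395,
       -0.00108858,  0.00057189]), 'joint_torque': array([-3.27107024e-03, -5.28498781e+01, -1.27163440e+00, -1.53836149e+01,
       -5.26272040e-02,  1.99551701e-03,  8.30018030e-05]), 'tool_pos': array([ 0.28094694, -0.55759644,  0.20470458]), 'eef_rot': array([ 9.72876252e-01,  2.31324704e-01, -2.49022731e-04, -7.85406485e-04]), 'contact_force': array([-0.54676474,  0.29339229,  0.03283819]), 'moment': array([0.03605475, 0.03086376, 0.02295263]), 'finger_force': 0.0, 'opening': 1.0030374617923132}
```

View pics/top0.png

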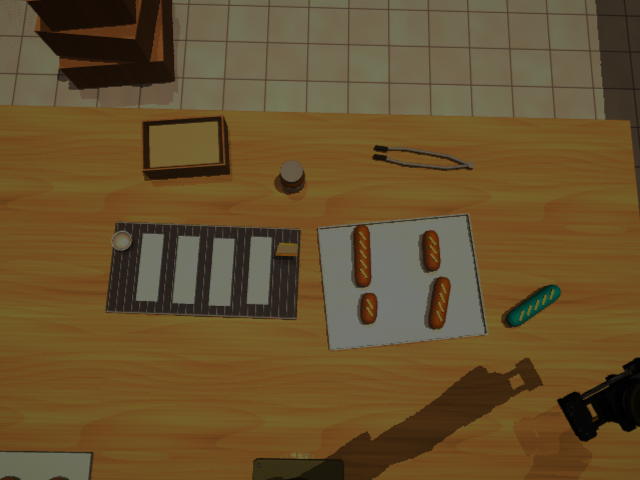

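View pics/scene0.png

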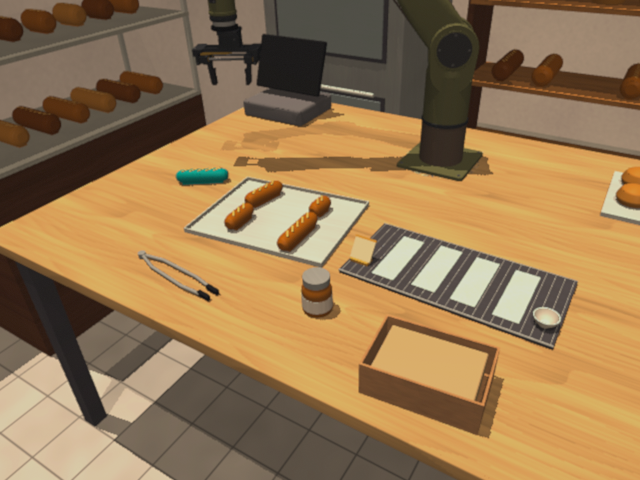

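The top view shows the loaves at (362,256) longest, (431,250), (369,308) and (439,303). The slips run from (150,267) to (259,270), with the price card at (287,249) next to the right-hand slip and the dish at (121,241). The jar is at (291,176).
Candidates: the four brown sticks in the sheet; the turquoise look-alike at (533,306), which stays put; and brown bread at (30,478) on another tray at the left, not part of the job. I choose the four in the sheet.

```bash
cat > h.py <<'E'
import numpy as np,cv2
def blobs(s,mask,amin=80):
    """components -> world xy of visible points, min-area rect"""
    n,l,st,c=cv2.connectedComponentsWithStats(mask.astype(np.uint8))
    out=[]
    K=np.linalg.inv(s["mtx"])
    for i in range(1,n):
        if st[i,4]<amin: continue
        v,u=np.nonzero((l==i)&(s["z_map"]>0)); z=s["z_map"][v,u]
        P=(K@np.c_[u,v,np.ones(len(u))].T*z).T
        W=(P-s["t"])@s["R"]
        out.append((c[i],W))
    return out
def rect(W):
    (cx,cy),(w,h),a=cv2.minAreaRect((W[:,:2]*1000).astype(np.float32))
    if w<h: w,h,a=h,w,a+90
    return cx,cy,w,h,(a+90)%180-90
def report(s,mask,amin=80):
    for c,W in blobs(s,mask,amin):
        print(c.round(), "c %.0f %.0f  L %.0f W %.0f  ang %.1f"%rect(W),"z",np.percentile(W[:,2],[5,50,95]).round(3))
E
python3 - <<'E'
import pickle,cv2,numpy as np
from h import *
s=pickle.load(open("top0.pkl","rb")); im=s["img"]
hsv=cv2.cvtColor(im,cv2.COLOR_RGB2HSV); H,S,V=cv2.split(hsv)
print(hsv[256,358],hsv[253,375+20],hsv[270,150],hsv[340,250])
box=np.zeros(H.shape,bool); box[222:340,328:478]=1
z=s["z_map"]; Kx=np.linalg.inv(s["mtx"]); v,u=np.mgrid[:480,:640]
P=np.stack([u,v,np.ones_like(u)],-1)@Kx.T*z[...,None]; W=(P-s["t"])@s["R"]
print("loaves"); report(s,box&(W[...,2]>0.012))
b2=np.zeros(H.shape,bool); b2[226:316,130:275]=1
print("slips"); report(s,b2&(V>90)&(S<70))
b3=np.zeros(H.shape,bool); b3[226:316,105:300]=1
print("card,dish"); report(s,b3&(W[...,2]>0.018),30)
b4=np.zeros(H.shape,bool); b4[155:200,270:310]=1
print("jar"); report(s,b4&(W[...,2]>0.02),30)
print("cam",-s["R"].T@s["t"])
cv2.imwrite("pics/crop1.png",cv2.resize(im[210:355,310:570,::-1],None,fx=3,fy=3,interpolation=cv2.INTER_CUBIC))
E
```

```text
[ 11 222  84] [ 38  17 117] [ 36  31 116] [ 20 174 116]
loaves
[362. 255.] c 576 -140  L 158 W 40  ang 2.2 z [0.027 0.039 0.045]
[431. 250.] c 587 -307  L 96 W 39  ang 3.3 z [0.026 0.038 0.045]
[439. 303.] c 462 -324  L 123 W 39  ang -9.9 z [0.027 0.039 0.045]
[368. 308.] c 446 -155  L 71 W 38  ang -0.4 z [0.027 0.038 0.045]
slips
[149. 267.] c 536 374  L 165 W 53  ang -1.0 z [0.006 0.01  0.014]
[186. 270.] c 532 287  L 164 W 52  ang -1.2 z [0.006 0.01  0.014]
[259. 270.] c 534 109  L 165 W 52  ang -0.7 z [0.006 0.01  0.014]
[221. 272.] c 529 200  L 165 W 52  ang -0.9 z [0.006 0.01  0.014]
card,dish
[120. 240.] c 595 442  L 49 W 48  ang 85.7 z [0.019 0.026 0.034]
[286. 250.] c 581 42  L 52 W 37  ang -89.7 z [0.02  0.044 0.061]
jar
[292. 176.] c 759 35  L 58 W 58  ang 46.6 z [0.031 0.082 0.087]
cam [ 0.37100572 -0.03005393  1.26256051]
```

View pics/crop1.png

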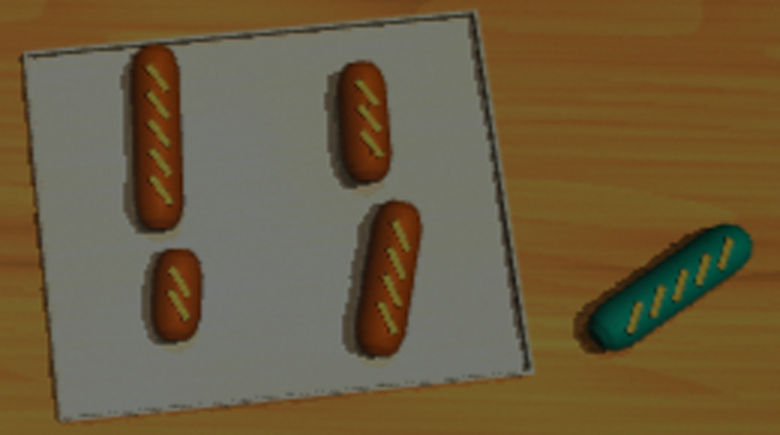

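The crop shows four separate right-way-up loaves (4, 3, 5 and 2 cuts, so the lengths are distinct), with the turquoise one outside the sheet. The price card is at the y=109 slip, so the order is 150→y109, 124→y200, 98→y287 and 72→y374. I'll start with loaf_124.

>>> {"method": "servo_tool", "body": {"translation": [[0,0,0],[0,0,0],[0,0,0],[0,0,0],[0.023,-0.0436,0.014],[0.023,-0.0436,0.014],[0.023,-0.0436,0.014],[0.023,-0.0436,0.014],[0.023,-0.0436,0.014],[0.023,-0.0436,0.014]], "turn": [[0,0,0.16],[0,0,0.16],[0,0,0.16],[0,0,0.16],[0,0,0],[0,0,0],[0,0,0],[0,0,0],[0,0,0],[0,0,0]], "grip": 1, "grip_force": 15}}

```text
clock: 1.35
tool_pos: [0.463, -0.3228, 0.1208]
eef_rot: [0.996, -0.087, -0.0, -0.0]
contact_force: [0.2, -0.7, 0.5]
opening: 1.0
finger_force: 0.0
```

```bash
cat > go.py <<'E'
"""go.py x y z yawdeg : shift (tool frame, mm, after turning) and turn about tool z (rad) to reach the pose"""
import sys,numpy as np
from scipy.spatial.transform import Rotation as Ro
from plant import r
s=r.get_state(); x,y,z,a=map(float,sys.argv[1:5])
R=Ro.from_quat(s["eef_rot"]); X=R.apply([1,0,0]); yaw=np.arctan2(X[1],X[0])
t=np.deg2rad(a)-yaw; t=(t+np.pi/2)%np.pi-np.pi/2
f=yaw+t; d=np.array([x,y,z])-1000*s["tool_pos"]
print("t",s["clock"],"pos",(s["tool_pos"]*1000).round(1),"yaw",np.rad2deg(yaw).round(1),"tilt",np.rad2deg(np.arccos(-R.apply([0,0,1])[2])).round(2),"q",s["q"].round(2),"open",round(s["opening"],3),"F",s["contact_force"].round(1))
print("turn z",round(-t,4),"shift",np.round([d[0]*np.cos(f)+d[1]*np.sin(f),d[0]*np.sin(f)-d[1]*np.cos(f),-d[2]],1),"tilt axes",R.inv().apply([0,0,-1]).round(4))
E
python3 go.py 462 -324 9 -9.9
python3 - <<'E'
import pickle,numpy as np
from h import *
s=pickle.load(open("top0.pkl","rb")); z=s["z_map"]; v,u=np.mgrid[:480,:640]
W=((np.stack([u,v,np.ones_like(u)],-1)@np.linalg.inv(s["mtx"]).T*z[...,None])-s["t"])@s["R"]
b=np.zeros(z.shape,bool); b[222:340,328:478]=1
report(s,b&(W[...,2]>0.02))
E
```

```text
t 1.35 pos [ 463.  -322.8  120.8] yaw -9.9 tilt 0.02 q [ 0.51  0.73  0.03  1.84 -0.04  0.58 -1.18] open 1.0 F [ 0.2 -0.7  0.5]
turn z -0.0005 shift [ -0.8   1.3 111.8] tilt axes [3.e-04 1.e-04 1.e+00]
[362. 256.] c 572 -140  L 149 W 40  ang 2.2 z [0.028 0.039 0.045]
[431. 250.] c 587 -307  L 96 W 39  ang 3.3 z [0.027 0.038 0.045]
[439. 303.] c 462 -324  L 123 W 39  ang -9.9 z [0.027 0.039 0.045]
[368. 308.] c 446 -155  L 71 W 38  ang -0.4 z [0.027 0.038 0.045]
```

>>> {"method": "servo_tool", "body": {"translation": [[-0.001,0.001,0.025],[0,0,0.03],[0,0,0.025],[0,0,0.02],[0,0,0.012],[0,0,0]], "turn": [[0,0,0],[0,0,0],[0,0,0],[0,0,0],[0,0,0],[0,0,0]]}}

```text
clock: 2.1
tool_pos: [0.4607, -0.3247, 0.0087]
eef_rot: [0.996, -0.086, -0.001, -0.0]
contact_force: [0.9, 0.7, -0.1]
opening: 1.001
finger_force: 0.0
```

>>> {"method": "servo_tool", "body": {"translation": [[0,0,0],[0,0,0],[0,0,0],[0,0,0],[0,0,0],[0,0,0]], "turn": [[0,0,0],[0,0,0],[0,0,0],[0,0,0],[0,0,0],[0,0,0]], "grip": 0, "grip_force": 15}}

```text
clock: 2.85
tool_pos: [0.4612, -0.3251, 0.0095]
eef_rot: [0.996, -0.086, 0.0, 0.0]
contact_force: [0.3, -0.6, -0.0]
opening: 0.344
finger_force: 0.0
```

Run:
```python
from plant import r, optics
import cv2
s=optics.snapshot("wrist"); cv2.imwrite("pics/w1.png",s["img"][:,:,::-1])
st=r.get_state(); print(st["opening"],st["finger_force"],st["tool_pos"])
```

```text
0.30163442097612947 0.0 [ 0.46116052 -0.32503899  0.00942306]
```

View pics/w1.png

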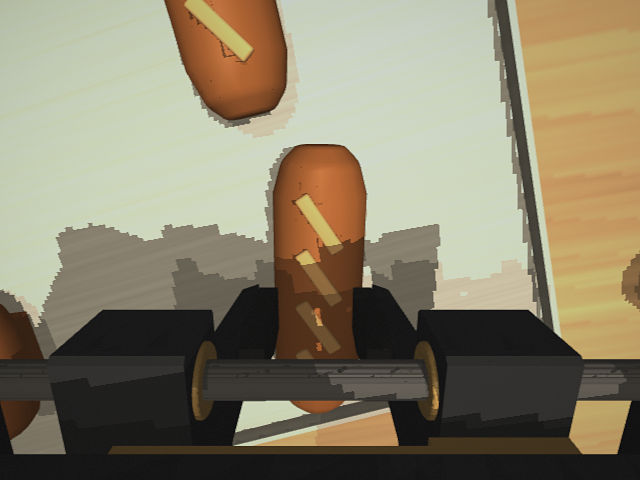

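The wrist view shows the loaf centred between the fingers (320,380), with the fingers still closing. I'll wait and then lift slightly.

>>> {"method": "servo_tool", "body": {"translation": [[0,0,0],[0,0,0],[0,0,0],[0,0,0]], "turn": [[0,0,0],[0,0,0],[0,0,0],[0,0,0]]}}

```text
clock: 3.4
tool_pos: [0.4617, -0.3265, 0.011]
eef_rot: [0.996, -0.087, 0.001, 0.001]
contact_force: [-1.1, -0.8, 11.1]
opening: 0.008
finger_force: 7.0
```

Run:
```python
from plant import r, optics
import cv2
s=optics.snapshot("wrist"); cv2.imwrite("pics/w2.png",s["img"][:,:,::-1])
st=r.get_state(); print(st["opening"],st["finger_force"],st["tool_pos"],st["contact_force"])
```

```text
0.005646380393847206 6.994489263743162 [ 0.46170408 -0.32654704  0.01096541] [-1.35495449 -0.06668425 11.82692789]
```

View pics/w2.png

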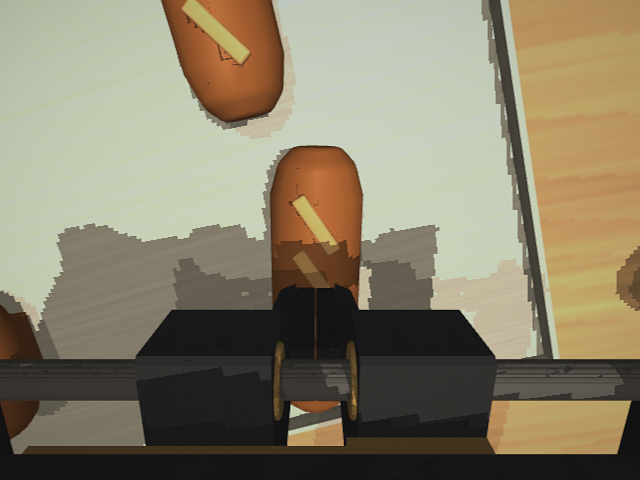

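The image shows the fingers fully shut at (316,300), apparently on top of the loaf rather than around it. I'll measure it with the wrist and scene depth.

Run:
```python
from plant import r, optics
import cv2,numpy as np
def Wd(s):
    v,u=np.mgrid[:480,:640]
    return ((np.stack([u,v,np.ones_like(u)],-1)@np.linalg.inv(s["mtx"]).T*s["z_map"][...,None])-s["t"])@s["R"]
s=optics.snapshot("wrist"); W=Wd(s)
for p in [(315,145),(315,170),(315,220),(300,280),(300,292),(300,300),(330,300),(320,408),(420,200),(240,60)]:
    print(p,s["z_map"][p[1],p[0]].round(3),W[p[1],p[0]].round(3))
print(-s["R"].T@s["t"], s["R"])
s=optics.snapshot("scene"); W=Wd(s)
im=s["img"][150:280,170:400,::-1]; cv2.imwrite("pics/s2.png",cv2.resize(im,None,fx=3.4,fy=3.4,interpolation=cv2.INTER_CUBIC))
np.save("sW.npy",W)
```

```text
(315, 145) 0.182 [ 0.523 -0.338  0.003]
(315, 170) 0.148 [ 0.515 -0.337  0.041]
(315, 220) 0.149 [ 0.497 -0.333  0.045]
(300, 280) 0.0 [ 0.531 -0.339  0.19 ]
(300, 292) 0.153 [ 0.471 -0.323  0.049]
(300, 300) 0.148 [ 0.47  -0.323  0.055]
(330, 300) 0.146 [ 0.469 -0.334  0.056]
(320, 408) 0.179 [ 0.409 -0.32   0.039]
(420, 200) 0.191 [ 0.488 -0.384  0.002]
(240, 60) 0.135 [ 0.557 -0.318  0.043]
[ 0.53125969 -0.33924548  0.18990571] [[-0.17358584 -0.98481786  0.00131761]
 [-0.94613074  0.1671378   0.27731135]
 [-0.27332139  0.04689069 -0.96077921]]
```

View pics/s2.png

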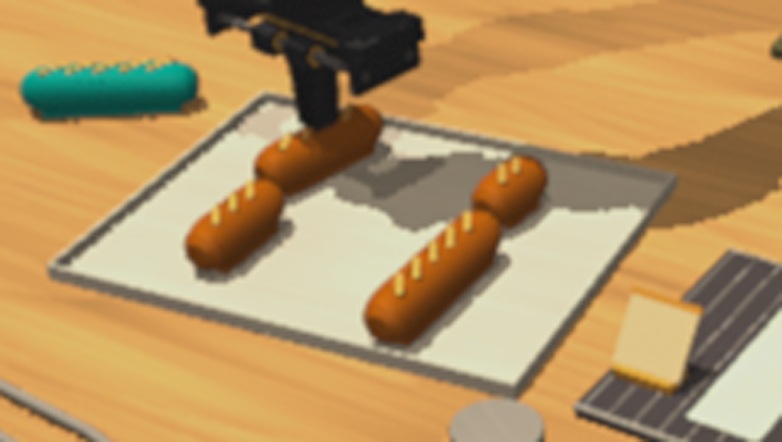

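The fingers seem to have passed into the loaf. Wrist depth puts the pad front at z≈49 mm right where it meets the crust, and the loaf hasn't moved. I'll test with a small lift.

>>> {"method": "servo_tool", "body": {"translation": [[0,0,-0.005],[0,0,-0.005],[0,0,-0.005],[0,0,0]], "turn": [[0,0,0],[0,0,0],[0,0,0],[0,0,0]]}}

```text
clock: 4.05
tool_pos: [0.4614, -0.3251, 0.0247]
eef_rot: [0.996, -0.086, 0.0, 0.0]
contact_force: [0.7, -0.1, -0.0]
opening: 0.01
finger_force: 0.0
```

```bash
python3 - <<'E'
from plant import r, optics
import cv2,numpy as np
s=optics.snapshot("wrist"); print(s["mtx"].round(1).tolist())
cv2.imwrite("pics/w3.png",s["img"][:,:,::-1])
s=optics.snapshot("scene")
im=s["img"][150:250,200:340,::-1]; a=cv2.resize(im,None,fx=4.5,fy=4.5,interpolation=cv2.INTER_CUBIC)
cv2.imwrite("pics/s3.png",a)
E
python3 go.py 462 -324 120 -9.9
```

```text
[[391.4, 0.0, 315.0], [0.0, 391.4, 238.4], [0.0, 0.0, 1.0]]
t 4.15 pos [ 461.1 -325.    24.4] yaw -9.9 tilt 0.01 q [ 0.52  0.88  0.02  1.88 -0.04  0.38 -1.17] open 0.011 F [-0.7 -0.6  0.3]
turn z -0.0003 shift [  0.7  -1.1 -95.6] tilt axes [1.e-04 1.e-04 1.e+00]
```

View pics/s3.png

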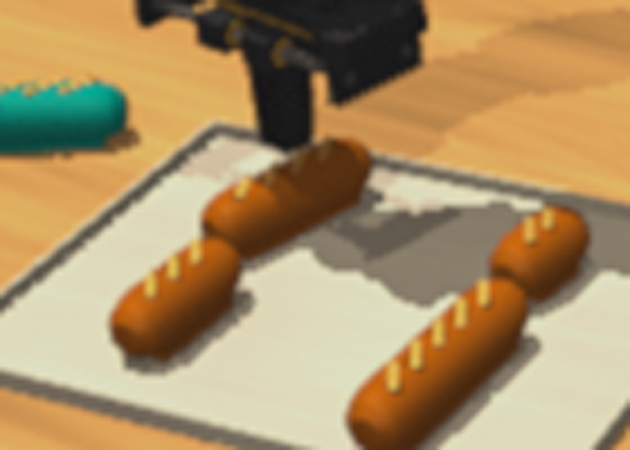

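The scene crop shows the closed fingertips at (285,145), clearly above the loaf's top at (290,170). So the real finger ends sit well above the reported TCP, and the loaf is untouched. I'll measure the fingertips in the wrist depth.

Run:
```python
from plant import r, optics
import cv2,numpy as np
from scipy.spatial.transform import Rotation as Ro
st=r.get_state()
s=optics.snapshot("wrist"); v,u=np.mgrid[:480,:640]
W=((np.stack([u,v,np.ones_like(u)],-1)@np.linalg.inv(s["mtx"]).T*s["z_map"][...,None])-s["t"])@s["R"]
T=(W-st["tool_pos"])@Ro.from_quat(st["eef_rot"]).as_matrix()*1000   # tool frame mm
for vv in range(264,330,5): print(vv,[tuple(T[vv,uu].round().astype(int)) for uu in (280,296,305,325,340)])
# project the claimed TCP
p=s["R"]@st["tool_pos"]+s["t"]; print((s["mtx"]@p/p[2]).round(), p)
s=optics.snapshot("top"); cv2.imwrite("pics/w3b.png",cv2.resize(s["img"][200:360,320:500,::-1],None,fx=3,fy=3))
```

```text
264 [(np.int64(9), np.int64(-16), np.int64(-8)), (np.int64(12), np.int64(-8), np.int64(-15)), (np.int64(13), np.int64(-4), np.int64(-18)), (np.int64(13), np.int64(5), np.int64(-20)), (np.int64(71), np.int64(1), np.int64(-179))]
269 [(np.int64(6), np.int64(-16), np.int64(-7)), (np.int64(9), np.int64(-8), np.int64(-15)), (np.int64(10), np.int64(-4), np.int64(-18)), (np.int64(11), np.int64(5), np.int64(-20)), (np.int64(10), np.int64(12), np.int64(-17))]
274 [(np.int64(4), np.int64(-16), np.int64(-8)), (np.int64(7), np.int64(-8), np.int64(-16)), (np.int64(9), np.int64(-4), np.int64(-19)), (np.int64(9), np.int64(5), np.int64(-20)), (np.int64(8), np.int64(12), np.int64(-17))]
279 [(np.int64(1), np.int64(-16), np.int64(-7)), (np.int64(5), np.int64(-8), np.int64(-16)), (np.int64(6), np.int64(-4), np.int64(-18)), (np.int64(6), np.int64(5), np.int64(-19)), (np.int64(5), np.int64(12), np.int64(-16))]
284 [(np.int64(-2), np.int64(-16), np.int64(-6)), (np.int64(2), np.int64(-8), np.int64(-16)), (np.int64(4), np.int64(-4), np.int64(-19)), (np.int64(4), np.int64(5), np.int64(-20)), (np.int64(3), np
[... 1413 characters left out ...]
-7), np.int64(-103)), (np.int64(8), np.int64(-6), np.int64(-59)), (np.int64(8), np.int64(-3), np.int64(-59)), (np.int64(8), np.int64(4), np.int64(-60)), (np.int64(8), np.int64(9), np.int64(-60))]
324 [(np.int64(30), np.int64(-7), np.int64(-103)), (np.int64(8), np.int64(-6), np.int64(-62)), (np.int64(8), np.int64(-3), np.int64(-64)), (np.int64(8), np.int64(4), np.int64(-63)), (np.int64(8), np.int64(9), np.int64(-64))]
329 [(np.int64(29), np.int64(-7), np.int64(-103)), (np.int64(8), np.int64(-5), np.int64(-66)), (np.int64(8), np.int64(-2), np.int64(-66)), (np.int64(8), np.int64(4), np.int64(-67)), (np.int64(8), np.int64(9), np.int64(-66))]
[314. 276.   1.] [-0.00069043  0.01832414  0.19155282]
```

View pics/w3.png

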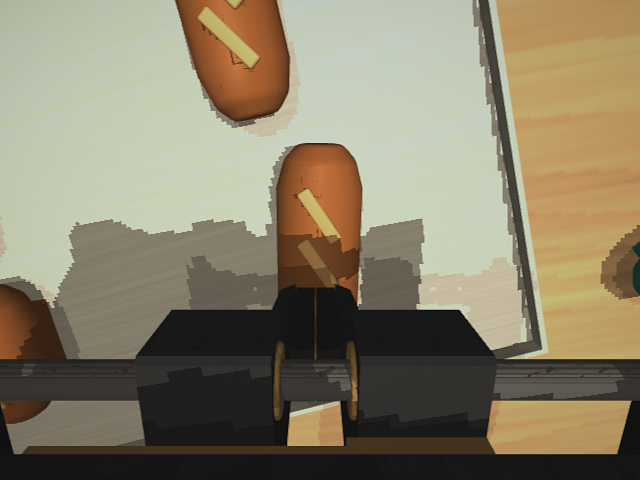

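The wrist view shows the loaf still in place (278–362 wide) and the finger ends at row ~288. The depth gives the real finger ends at tool z≈−33 mm, so they are 33 mm above the reported TCP. That agrees with contact on the 44 mm loaf top at a reported 11 mm. I'll treat tip z as reported + 33 mm.

>>> {"method": "servo_tool", "body": {"translation": [[0,0,-0.005],[0,0,0],[0,0,0],[0,0,0],[0,0,0],[0,0,0],[0,0,0],[0,0,0],[0,0,0],[0,0,0]], "turn": [[0,0,0],[0,0,0],[0,0,0],[0,0,0],[0,0,0],[0,0,0],[0,0,0],[0,0,0],[0,0,0],[0,0,0]], "grip": 1}}

```text
clock: 5.5
tool_pos: [0.4611, -0.3251, 0.0294]
eef_rot: [0.996, -0.086, 0.0, 0.0]
contact_force: [-0.4, 1.4, -0.4]
opening: 0.997
finger_force: 0.0
```

>>> {"method": "servo_tool", "body": {"translation": [[0.001,0,0.014],[0,0,0.014],[0,0,0.012],[0,0,0.008],[0,0,0.004],[0,0,0]], "turn": [[0,0,0],[0,0,0],[0,0,0],[0,0,0],[0,0,0],[0,0,0]]}}

```text
clock: 6.25
tool_pos: [0.4621, -0.3252, -0.0228]
eef_rot: [0.996, -0.087, -0.0, -0.0]
contact_force: [0.4, -0.5, -0.2]
opening: 0.997
finger_force: 0.0
```

No contact on the way down, so the offset holds. Closing.

>>> {"method": "servo_tool", "body": {"translation": [[0,0,0],[0,0,0],[0,0,0],[0,0,0],[0,0,0],[0,0,0],[0,0,0]], "turn": [[0,0,0],[0,0,0],[0,0,0],[0,0,0],[0,0,0],[0,0,0],[0,0,0]], "grip": 0, "grip_force": 15}}

```text
clock: 7.12
tool_pos: [0.4622, -0.3253, -0.0225]
eef_rot: [0.996, -0.087, 0.0, 0.0]
contact_force: [0.7, 0.2, 0.7]
opening: 0.448
finger_force: 15.0
```

>>> {"method": "servo_tool", "body": {"translation": [[0,0,-0.006],[0,0,-0.014],[0,0,-0.02],[0,0,-0.03],[0,0,-0.03],[0,0,-0.01],[0,0,0]], "turn": [[0,0,0],[0,0,0],[0,0,0],[0,0,0],[0,0,0],[0,0,0],[0,0,0]]}}

```text
clock: 8.0
tool_pos: [0.4625, -0.3255, 0.0883]
eef_rot: [0.996, -0.086, 0.001, 0.0]
contact_force: [0.4, 0.9, -0.8]
opening: 0.451
finger_force: 15.0
```

```bash
python3 go.py 529 200 90 -0.9; echo; python3 go.py 529 200 -14.5 -0.9|tail -1
```

```text
t 8.0 pos [ 462.5 -325.5   88.3] yaw -9.9 tilt 0.1 q [ 0.52  0.78  0.03  1.86 -0.04  0.51 -1.18] open 0.451 F [ 0.4  0.9 -0.8]
turn z -0.1575 shift [  58.2 -526.4   -1.7] tilt axes [-1.6e-03 -7.0e-04  1.0e+00]

turn z -0.1575 shift [  58.2 -526.4  102.8] tilt axes [-1.6e-03 -7.0e-04  1.0e+00]
```

>>> {"method": "servo_tool", "body": {"translation": [[0,0,0],[0.006,-0.03,0],[0.006,-0.045,0],[0.006,-0.055,0],[0.006,-0.055,0],[0.006,-0.055,0],[0.006,-0.055,0],[0.006,-0.055,0],[0.006,-0.05,0],[0.006,-0.05,0]], "turn": [[0,0,-0.1575],[0,0,0],[0,0,0],[0,0,0],[0,0,0],[0,0,0],[0,0,0],[0,0,0],[0,0,0],[0,0,0]]}}

```text
clock: 9.25
tool_pos: [0.5224, 0.1255, 0.0862]
eef_rot: [1.0, -0.008, -0.001, 0.0]
contact_force: [0.7, -0.5, -0.4]
opening: 0.448
finger_force: 15.0
```

>>> {"method": "servo_tool", "body": {"translation": [[0.004,-0.04,0],[0,-0.025,0],[0,-0.011,0],[0,0,0],[0,0,0]], "turn": [[0,0,0],[0,0,0],[0,0,0],[0,0,0],[0,0,0]]}}

```text
clock: 9.88
tool_pos: [0.5283, 0.1977, 0.0872]
eef_rot: [1.0, -0.009, -0.0, 0.001]
contact_force: [0.2, -0.2, -1.2]
opening: 0.448
finger_force: 15.0
```

```bash
python3 go.py 529 200 -14.5 -0.9
```

```text
t 9.875 pos [528.3 197.7  87.2] yaw -1.0 tilt 0.1 q [-0.53  0.79  0.15  1.86 -0.22  0.51 -1.82] open 0.448 F [ 0.2 -0.2 -1.2]
turn z -0.0023 shift [  0.6  -2.3 101.7] tilt axes [ 6.0e-04 -1.7e-03  1.0e+00]
```

>>> {"method": "servo_tool", "body": {"translation": [[0,-0.002,0.025],[0,0,0.03],[0,0,0.025],[0,0,0.014],[0,0,0.006],[0,0,0.002],[0,0,0]], "turn": [[0,0,0],[0,0,0],[0,0,0],[0,0,0],[0,0,0],[0,0,0],[0,0,0]]}}

```text
clock: 10.75
tool_pos: [0.5289, 0.2019, -0.014]
eef_rot: [1.0, -0.008, 0.001, -0.0]
contact_force: [0.3, 0.3, -0.6]
opening: 0.444
finger_force: 15.0
```

>>> {"method": "servo_tool", "body": {"translation": [[0,0,0],[0,0,0],[0,0,0],[0,0,0],[0,0,-0.01],[0,0,-0.03],[0,0,-0.04],[0,0,-0.03],[0,0,0]], "turn": [[0,0,0],[0,0,0],[0,0,0],[0,0,0],[0,0,0],[0,0,0],[0,0,0],[0,0,0],[0,0,0]], "grip": 0.75}}

```text
clock: 11.88
tool_pos: [0.5302, 0.2024, 0.0981]
eef_rot: [1.0, -0.008, 0.003, -0.001]
contact_force: [-0.1, -0.0, -0.6]
opening: 0.747
finger_force: 0.0
```

```bash
python3 go.py 587 -307 90 3.3
```

```text
t 11.875 pos [530.2 202.4  98.1] yaw -0.9 tilt 0.31 q [-0.54  0.77  0.16  1.85 -0.22  0.53 -1.82] open 0.747 F [-0.1 -0.  -0.6]
turn z -0.0734 shift [ 27.4 511.8   8.1] tilt axes [-0.005   0.0021  1.    ]
```

>>> {"method": "servo_tool", "body": {"translation": [[0,0.03,0],[0.003,0.05,0],[0.003,0.06,0],[0.003,0.06,0],[0.003,0.06,0],[0.003,0.06,0],[0.003,0.06,0],[0.003,0.06,0],[0.003,0.042,0],[0.003,0.03,0]], "turn": [[0,0,-0.0734],[0,0,0],[0,0,0],[0,0,0],[0,0,0],[0,0,0],[0,0,0],[0,0,0],[0,0,0],[0,0,0]], "grip": 1}}

```text
clock: 13.12
tool_pos: [0.5814, -0.3105, 0.0942]
eef_rot: [1.0, 0.028, -0.001, 0.0]
contact_force: [-0.1, 0.5, 0.3]
opening: 0.998
finger_force: 0.0
```

>>> {"method": "servo_tool", "body": {"translation": [[0,0,0],[0,0,0]], "turn": [[0,0,0],[0,0,0]]}}

```text
clock: 13.38
tool_pos: [0.5823, -0.3056, 0.0945]
eef_rot: [1.0, 0.03, -0.001, -0.001]
contact_force: [0.3, 0.2, 0.0]
opening: 0.995
finger_force: 0.0
```

```bash
python3 go.py 587 -307 -23 3.3
python3 - <<'E'
import pickle,numpy as np
from plant import optics
from h import *
s=optics.snapshot("top"); z=s["z_map"]; v,u=np.mgrid[:480,:640]
W=((np.stack([u,v,np.ones_like(u)],-1)@np.linalg.inv(s["mtx"]).T*z[...,None])-s["t"])@s["R"]
b=np.zeros(z.shape,bool); b[222:340,110:478]=1
report(s,b&(W[...,2]>0.03)&(W[...,2]<.06))
E
```

```text
t 13.375 pos [ 582.3 -305.6   94.5] yaw 3.4 tilt 0.16 q [ 0.41  0.87  0.01  1.55 -0.02  0.72 -1.08] open 0.995 F [0.3 0.2 0. ]
turn z 0.0015 shift [  4.6   1.7 117.5] tilt axes [0.0013 0.0025 1.    ]
[362. 256.] c 572 -139  L 149 W 39  ang 2.5 z [0.032 0.04  0.046]
[218. 270.] c 529 203  L 123 W 39  ang -2.1 z [0.035 0.046 0.053]
[286. 251.] c 576 42  L 52 W 24  ang -89.6 z [0.032 0.046 0.059]
[432. 260.] c 560 -310  L 42 W 36  ang 3.9 z [0.032 0.038 0.046]
[369. 308.] c 446 -155  L 71 W 38  ang 0.4 z [0.031 0.039 0.045]
```

loaf_124 is at (529,203) against its slip at (529,200), which is good. On to loaf_98.

>>> {"method": "servo_tool", "body": {"translation": [[0.0045,0.0015,0.03],[0,0,0.035],[0,0,0.03],[0,0,0.015],[0,0,0.0075],[0,0,0],[0,0,0]], "turn": [[0,0,0],[0,0,0],[0,0,0],[0,0,0],[0,0,0],[0,0,0],[0,0,0]]}}

```text
clock: 14.3
tool_pos: [0.5881, -0.3095, -0.0209]
eef_rot: [1.0, 0.029, 0.001, 0.001]
contact_force: [0.1, -0.3, -0.2]
opening: 0.998
finger_force: 0.0
```

>>> {"method": "servo_tool", "body": {"translation": [[0,0,0],[0,0,0],[0,0,0],[0,0,0],[0,0,0],[0,0,0],[0,0,0]], "turn": [[0,0,0],[0,0,0],[0,0,0],[0,0,0],[0,0,0],[0,0,0],[0,0,0]], "grip": 0}}

```text
clock: 15.18
tool_pos: [0.5873, -0.3092, -0.0221]
eef_rot: [1.0, 0.029, 0.0, 0.0]
contact_force: [-1.2, 0.3, 0.7]
opening: 0.443
finger_force: 15.0
```

>>> {"method": "servo_tool", "body": {"translation": [[0,0,-0.006],[0,0,-0.014],[0,0,-0.02],[0,0,-0.03],[0,0,-0.03],[0,0,-0.01],[0,0,0]], "turn": [[0,0,0],[0,0,0],[0,0,0],[0,0,0],[0,0,0],[0,0,0],[0,0,0]]}}

```text
clock: 16.05
tool_pos: [0.5877, -0.3092, 0.0889]
eef_rot: [1.0, 0.029, 0.001, 0.0]
contact_force: [-0.7, 0.2, -0.7]
opening: 0.447
finger_force: 15.0
```

```bash
python3 go.py 532 287 87 -1
```

```text
t 16.05 pos [ 587.7 -309.2   88.9] yaw 3.3 tilt 0.1 q [ 0.41  0.88  0.02  1.54 -0.02  0.72 -1.08] open 0.447 F [-0.7  0.2 -0.7]
turn z 0.0752 shift [ -66.1 -595.2    1.9] tilt axes [-1.5e-03 -8.0e-04  1.0e+00]
```

>>> {"method": "servo_tool", "body": {"translation": [[0,0,0],[-0.006,-0.04,0],[-0.006,-0.055,0],[-0.006,-0.055,0],[-0.006,-0.055,0],[-0.006,-0.055,0],[-0.006,-0.055,0],[-0.006,-0.055,0],[-0.006,-0.055,0],[-0.006,-0.055,0]], "turn": [[0,0,0.0752],[0,0,0],[0,0,0],[0,0,0],[0,0,0],[0,0,0],[0,0,0],[0,0,0],[0,0,0],[0,0,0]]}}

```text
clock: 17.3
tool_pos: [0.5405, 0.1733, 0.0867]
eef_rot: [1.0, -0.009, -0.001, 0.001]
contact_force: [0.9, 0.2, -0.9]
opening: 0.446
finger_force: 15.0
```

>>> {"method": "servo_tool", "body": {"translation": [[-0.006,-0.055,0],[-0.006,-0.04,0],[0,-0.02,0],[0,0,0],[0,0,0],[0,0,0]], "turn": [[0,0,0],[0,0,0],[0,0,0],[0,0,0],[0,0,0],[0,0,0]]}}

```text
clock: 18.05
tool_pos: [0.5324, 0.2843, 0.0879]
eef_rot: [1.0, -0.011, 0.0, 0.001]
contact_force: [1.3, -0.8, 0.3]
opening: 0.448
finger_force: 15.0
```

```bash
python3 go.py 532 286 -14.5 -1
```

```text
t 18.05 pos [532.4 284.3  87.9] yaw -1.2 tilt 0.09 q [-0.67  0.83  0.18  1.74 -0.24  0.6  -1.94] open 0.448 F [ 1.3 -0.8  0.3]
turn z -0.0036 shift [ -0.4  -1.7 102.4] tilt axes [-0.     -0.0016  1.    ]
```

>>> {"method": "servo_tool", "body": {"translation": [[0,0,0.025],[0,0,0.03],[0,0,0.025],[0,0,0.014],[0,0,0.006],[0,0,0.0025],[0,0,0]], "turn": [[0,0,0],[0,0,0],[0,0,0],[0,0,0],[0,0,0],[0,0,0],[0,0,0]]}}

```text
clock: 18.92
tool_pos: [0.5322, 0.2871, -0.014]
eef_rot: [1.0, -0.009, 0.001, -0.0]
contact_force: [0.1, -0.4, -0.9]
opening: 0.446
finger_force: 15.0
```

>>> {"method": "servo_tool", "body": {"translation": [[0,0,0],[0,0,0],[0,0,0],[0,0,0],[0,0,-0.01],[0,0,-0.03],[0,0,-0.04],[0,0,-0.03],[0,0,0],[0,0,0]], "turn": [[0,0,0],[0,0,0],[0,0,0],[0,0,0],[0,0,0],[0,0,0],[0,0,0],[0,0,0],[0,0,0],[0,0,0]], "grip": 0.75}}

```text
clock: 20.18
tool_pos: [0.5312, 0.2869, 0.0952]
eef_rot: [1.0, -0.009, -0.0, 0.0]
contact_force: [-0.2, -0.2, 0.1]
opening: 0.754
finger_force: 0.0
```

```bash
python3 go.py 446 -155 90 0
```

```text
t 20.175 pos [531.2 286.9  95.2] yaw -1.0 tilt 0.05 q [-0.68  0.82  0.19  1.74 -0.24  0.61 -1.94] open 0.754 F [-0.2 -0.2  0.1]
turn z -0.0174 shift [-85.2 441.9   5.2] tilt axes [ 7.e-04 -3.e-04  1.e+00]
```

>>> {"method": "servo_tool", "body": {"translation": [[0,0.03,0],[-0.01,0.05,0],[-0.01,0.06,0],[-0.01,0.06,0],[-0.01,0.06,0],[-0.01,0.06,0],[-0.01,0.06,0],[-0.01,0.04,0],[-0.01,0.022,0],[-0.005,0,0]], "turn": [[0,0,-0.0174],[0,0,0],[0,0,0],[0,0,0],[0,0,0],[0,0,0],[0,0,0],[0,0,0],[0,0,0],[0,0,0]], "grip": 1}}

```text
clock: 21.42
tool_pos: [0.4446, -0.1566, 0.0946]
eef_rot: [1.0, -0.002, -0.001, 0.0]
contact_force: [0.7, 0.2, -0.4]
opening: 0.997
finger_force: 0.0
```

>>> {"method": "servo_tool", "body": {"translation": [[0,0,0],[0,0,0],[0,0,0]], "turn": [[0,0,0],[0,0,0],[0,0,0]]}}

```text
clock: 21.8
tool_pos: [0.4467, -0.1538, 0.0954]
eef_rot: [1.0, 0.001, 0.0, -0.0]
contact_force: [0.0, -0.2, 0.5]
opening: 1.001
finger_force: 0.0
```

```bash
python3 go.py 446 -155 -23 0
```

```text
t 21.8 pos [ 446.7 -153.8   95.4] yaw 0.1 tilt 0.03 q [ 0.22  0.69  0.02  2.12 -0.04  0.33 -1.29] open 1.001 F [ 0.  -0.2  0.5]
turn z 0.0021 shift [ -0.7   1.2 118.4] tilt axes [-3.e-04  3.e-04  1.e+00]
```

>>> {"method": "servo_tool", "body": {"translation": [[-0.001,0.001,0.03],[0,0,0.035],[0,0,0.03],[0,0,0.015],[0,0,0.008],[0,0,0],[0,0,0]], "turn": [[0,0,0],[0,0,0],[0,0,0],[0,0,0],[0,0,0],[0,0,0],[0,0,0]]}}

```text
clock: 22.68
tool_pos: [0.4457, -0.1562, -0.0218]
eef_rot: [1.0, -0.0, 0.001, 0.0]
contact_force: [0.4, 0.4, 0.9]
opening: 1.0
finger_force: 0.0
```

>>> {"method": "servo_tool", "body": {"translation": [[0,0,0],[0,0,0],[0,0,0],[0,0,0],[0,0,0],[0,0,0],[0,0,0]], "turn": [[0,0,0],[0,0,0],[0,0,0],[0,0,0],[0,0,0],[0,0,0],[0,0,0]], "grip": 0}}

```text
clock: 23.55
tool_pos: [0.4451, -0.1561, -0.0226]
eef_rot: [1.0, -0.0, 0.0, 0.0]
contact_force: [0.2, -0.8, 0.7]
opening: 0.447
finger_force: 14.9
```

>>> {"method": "servo_tool", "body": {"translation": [[0,0,-0.006],[0,0,-0.014],[0,0,-0.02],[0,0,-0.03],[0,0,-0.03],[0,0,-0.01],[0,0,0]], "turn": [[0,0,0],[0,0,0],[0,0,0],[0,0,0],[0,0,0],[0,0,0],[0,0,0]]}}

```text
clock: 24.42
tool_pos: [0.4455, -0.1561, 0.088]
eef_rot: [1.0, -0.0, 0.001, 0.0]
contact_force: [0.3, 0.4, -0.2]
opening: 0.45
finger_force: 14.9
```

```bash
python3 go.py 536 373 87 -1
```

```text
t 24.425 pos [ 445.5 -156.1   88. ] yaw -0.0 tilt 0.09 q [ 0.23  0.71  0.02  2.13 -0.04  0.3  -1.29] open 0.45 F [ 0.3  0.4 -0.2]
turn z 0.0174 shift [  81.3 -530.6    1. ] tilt axes [-1.5e-03 -4.0e-04  1.0e+00]
```

>>> {"method": "servo_tool", "body": {"translation": [[0,0,0],[0.009,-0.04,0],[0.009,-0.055,0],[0.009,-0.055,0],[0.009,-0.055,0],[0.009,-0.055,0],[0.009,-0.055,0],[0.009,-0.055,0],[0.009,-0.055,0],[0.009,-0.055,0]], "turn": [[0,0,0.0174],[0,0,0],[0,0,0],[0,0,0],[0,0,0],[0,0,0],[0,0,0],[0,0,0],[0,0,0],[0,0,0]]}}

```text
clock: 25.68
tool_pos: [0.5338, 0.3239, 0.0858]
eef_rot: [1.0, -0.009, -0.001, 0.001]
contact_force: [-0.2, 1.4, -0.6]
opening: 0.449
finger_force: 14.9
```

>>> {"method": "servo_tool", "body": {"translation": [[0,-0.035,0],[0,-0.0155,0],[0,0,0],[0,0,0],[0,0,0]], "turn": [[0,0,0],[0,0,0],[0,0,0],[0,0,0],[0,0,0]]}}

```text
clock: 26.3
tool_pos: [0.536, 0.3707, 0.0875]
eef_rot: [1.0, -0.01, -0.0, 0.001]
contact_force: [0.1, -0.5, -0.4]
opening: 0.455
finger_force: 14.9
```

```bash
python3 go.py 536 373 -14.5 -1
```

```text
t 26.3 pos [536.  370.7  87.5] yaw -1.2 tilt 0.08 q [-0.8   0.88  0.24  1.59 -0.28  0.71 -2.02] open 0.455 F [ 0.1 -0.5 -0.4]
turn z -0.0029 shift [ -0.   -2.3 102. ] tilt axes [ 0.     -0.0014  1.    ]
```

>>> {"method": "servo_tool", "body": {"translation": [[0,0,0.025],[0,0,0.03],[0,0,0.025],[0,0,0.014],[0,0,0.006],[0,0,0.002],[0,0,0]], "turn": [[0,0,0],[0,0,0],[0,0,0],[0,0,0],[0,0,0],[0,0,0],[0,0,0]]}}

```text
clock: 27.18
tool_pos: [0.5359, 0.3733, -0.0139]
eef_rot: [1.0, -0.009, 0.001, -0.0]
contact_force: [-0.0, -0.1, -0.6]
opening: 0.453
finger_force: 14.9
```

>>> {"method": "servo_tool", "body": {"translation": [[0,0,0],[0,0,0],[0,0,0],[0,0,0],[0,0,-0.01],[0,0,-0.03],[0,0,-0.04],[0,0,-0.03],[0,0,0],[0,0,0]], "turn": [[0,0,0],[0,0,0],[0,0,0],[0,0,0],[0,0,0],[0,0,0],[0,0,0],[0,0,0],[0,0,0],[0,0,0]], "grip": 0.75}}

```text
clock: 28.42
tool_pos: [0.5348, 0.3728, 0.095]
eef_rot: [1.0, -0.009, -0.0, 0.0]
contact_force: [-0.3, -0.5, 0.1]
opening: 0.75
finger_force: 0.0
```

```bash
python3 go.py 572 -140 90 2.3
```

```text
t 28.425 pos [534.8 372.8  95. ] yaw -1.0 tilt 0.06 q [-0.8   0.87  0.24  1.58 -0.28  0.72 -2.02] open 0.75 F [-0.3 -0.5  0.1]
turn z -0.0575 shift [ 16.6 513.9   5. ] tilt axes [ 1.e-03 -5.e-04  1.e+00]
```

>>> {"method": "servo_tool", "body": {"translation": [[0,0,0],[0.002,0.05,0],[0.002,0.06,0],[0.002,0.06,0],[0.002,0.06,0],[0.002,0.06,0],[0.002,0.06,0],[0.002,0.06,0],[0.002,0.06,0],[0.001,0.044,0]], "turn": [[0,0,-0.0575],[0,0,0],[0,0,0],[0,0,0],[0,0,0],[0,0,0],[0,0,0],[0,0,0],[0,0,0],[0,0,0]], "grip": 1}}

```text
clock: 29.68
tool_pos: [0.5716, -0.1432, 0.0941]
eef_rot: [1.0, 0.019, -0.001, 0.0]
contact_force: [0.7, 0.4, -0.8]
opening: 1.002
finger_force: 0.0
```

>>> {"method": "servo_tool", "body": {"translation": [[0,0,0],[0,0,0],[0,0,0]], "turn": [[0,0,0],[0,0,0],[0,0,0]]}}

```text
clock: 30.05
tool_pos: [0.5727, -0.1374, 0.0948]
eef_rot: [1.0, 0.022, -0.001, -0.001]
contact_force: [0.4, 0.4, -0.1]
opening: 1.001
finger_force: 0.0
```

```bash
python3 go.py 572 -140 -23 2.3
```

```text
t 30.05 pos [ 572.7 -137.4   94.8] yaw 2.5 tilt 0.12 q [ 0.11  0.79  0.08  1.78 -0.11  0.58 -1.27] open 1.001 F [ 0.4  0.4 -0.1]
turn z 0.0029 shift [ -0.8   2.6 117.8] tilt axes [0.0011 0.0017 1.    ]
```

>>> {"method": "servo_tool", "body": {"translation": [[0,0.001,0.03],[0,0,0.035],[0,0,0.03],[0,0,0.015],[0,0,0.0078],[0,0,0],[0,0,0]], "turn": [[0,0,0],[0,0,0],[0,0,0],[0,0,0],[0,0,0],[0,0,0],[0,0,0]]}}

```text
clock: 30.92
tool_pos: [0.5738, -0.1411, -0.0214]
eef_rot: [1.0, 0.02, 0.001, 0.0]
contact_force: [0.5, -0.4, -0.6]
opening: 0.999
finger_force: 0.0
```

>>> {"method": "servo_tool", "body": {"translation": [[0,0,0],[0,0,0],[0,0,0],[0,0,0],[0,0,0],[0,0,0],[0,0,0]], "turn": [[0,0,0],[0,0,0],[0,0,0],[0,0,0],[0,0,0],[0,0,0],[0,0,0]], "grip": 0}}

```text
clock: 31.8
tool_pos: [0.573, -0.141, -0.0224]
eef_rot: [1.0, 0.02, -0.0, 0.0]
contact_force: [0.1, -0.7, -0.3]
opening: 0.45
finger_force: 15.0
```

>>> {"method": "servo_tool", "body": {"translation": [[0,0,-0.006],[0,0,-0.014],[0,0,-0.02],[0,0,-0.03],[0,0,-0.03],[0,0,-0.01],[0,0,0]], "turn": [[0,0,0],[0,0,0],[0,0,0],[0,0,0],[0,0,0],[0,0,0],[0,0,0]]}}

```text
clock: 32.67
tool_pos: [0.5734, -0.141, 0.0885]
eef_rot: [1.0, 0.02, 0.001, 0.0]
contact_force: [0.5, -0.1, -1.7]
opening: 0.447
finger_force: 15.0
```

```bash
python3 go.py 534 109 87 -1
```

```text
t 32.675 pos [ 573.4 -141.    88.5] yaw 2.3 tilt 0.1 q [ 0.12  0.8   0.08  1.78 -0.11  0.56 -1.27] open 0.447 F [ 0.5 -0.1 -1.7]
turn z 0.0575 shift [ -43.8 -249.2    1.5] tilt axes [-1.6e-03 -4.0e-04  1.0e+00]
```

>>> {"method": "servo_tool", "body": {"translation": [[0,0,0],[-0.006,-0.03,0],[-0.006,-0.045,0],[-0.006,-0.05,0],[-0.006,-0.05,0],[-0.006,-0.04,0],[-0.006,-0.025,0],[-0.007,-0.009,0],[0,0,0],[0,0,0]], "turn": [[0,0,0.0575],[0,0,0],[0,0,0],[0,0,0],[0,0,0],[0,0,0],[0,0,0],[0,0,0],[0,0,0],[0,0,0]]}}

```text
clock: 33.92
tool_pos: [0.5346, 0.1068, 0.0875]
eef_rot: [1.0, -0.01, 0.0, 0.001]
contact_force: [0.3, 0.8, -1.5]
opening: 0.447
finger_force: 15.0
```

```bash
python3 go.py 534 109 -14.5 -1
```

```text
t 33.925 pos [534.6 106.8  87.5] yaw -1.1 tilt 0.08 q [-0.37  0.77  0.15  1.92 -0.23  0.47 -1.65] open 0.447 F [ 0.3  0.8 -1.5]
turn z -0.0024 shift [ -0.6  -2.2 102. ] tilt axes [-1.0e-04 -1.4e-03  1.0e+00]
```

>>> {"method": "servo_tool", "body": {"translation": [[0,0,0.025],[0,0,0.03],[0,0,0.025],[0,0,0.014],[0,0,0.006],[0,0,0.002],[0,0,0]], "turn": [[0,0,0],[0,0,0],[0,0,0],[0,0,0],[0,0,0],[0,0,0],[0,0,0]]}}

```text
clock: 34.8
tool_pos: [0.5348, 0.1088, -0.0138]
eef_rot: [1.0, -0.009, 0.001, -0.0]
contact_force: [-0.5, 0.4, -0.9]
opening: 0.453
finger_force: 15.0
```

>>> {"method": "servo_tool", "body": {"translation": [[0,0,0],[0,0,0],[0,0,0],[0,0,0],[0,0,-0.01],[0,0,-0.03],[0,0,-0.04],[0,0,-0.05],[0,0,-0.05],[0,0,0]], "turn": [[0,0,0],[0,0,0],[0,0,0],[0,0,0],[0,0,0],[0,0,0],[0,0,0],[0,0,0],[0,0,0],[0,0,0]], "grip": 0.75}}

```text
clock: 36.05
tool_pos: [0.5371, 0.1092, 0.1698]
eef_rot: [1.0, -0.009, 0.004, -0.001]
contact_force: [0.1, -0.2, -0.2]
opening: 0.75
finger_force: 0.0
```

>>> {"method": "servo_tool", "body": {"translation": [[0,0.03,0],[0,0.05,0],[0,0.06,0],[0,0.06,0],[0,0.06,0],[0,0.04,0],[0,0,0],[0,0,0],[0,0,0]], "turn": [[0,0,0],[0,0,0],[0,0,0],[0,0,0],[0,0,0],[0,0,0],[0,0,0],[0,0,0],[0,0,0]]}}

```text
clock: 37.17
tool_pos: [0.5292, -0.189, 0.1653]
eef_rot: [1.0, -0.007, -0.0, -0.001]
contact_force: [0.7, 0.4, -0.2]
opening: 0.748
finger_force: 0.0
```

Run:
```python
import numpy as np
from plant import optics
from h import *
s=optics.snapshot("top"); z=s["z_map"]; v,u=np.mgrid[:480,:640]
W=((np.stack([u,v,np.ones_like(u)],-1)@np.linalg.inv(s["mtx"]).T*z[...,None])-s["t"])@s["R"]
b=np.zeros(z.shape,bool); b[155:340,105:310]=1
report(s,b&(W[...,2]>0.025)&(W[...,2]<.1),40)
cv2.imwrite("pics/final.png",cv2.resize(s["img"][150:340,90:340,::-1],None,fx=3,fy=3,interpolation=cv2.INTER_CUBIC))
```

```text
[182. 164.] c 792 297  L 202 W 57  ang -86.8 z [0.03  0.058 0.07 ]
[292. 176.] c 759 35  L 57 W 57  ang -43.4 z [0.035 0.082 0.087]
[120. 240.] c 596 441  L 48 W 48  ang 64.6 z [0.025 0.03  0.034]
[257. 269.] c 534 110  L 149 W 40  ang -1.3 z [0.035 0.046 0.053]
[218. 270.] c 529 203  L 123 W 39  ang -0.9 z [0.035 0.046 0.053]
[183. 268.] c 533 288  L 98 W 40  ang -1.8 z [0.034 0.046 0.052]
[286. 251.] c 577 42  L 52 W 28  ang -88.8 z [0.028 0.047 0.062]
[147. 265.] c 536 373  L 72 W 39  ang -3.4 z [0.033 0.046 0.053]
```

View pics/final.png

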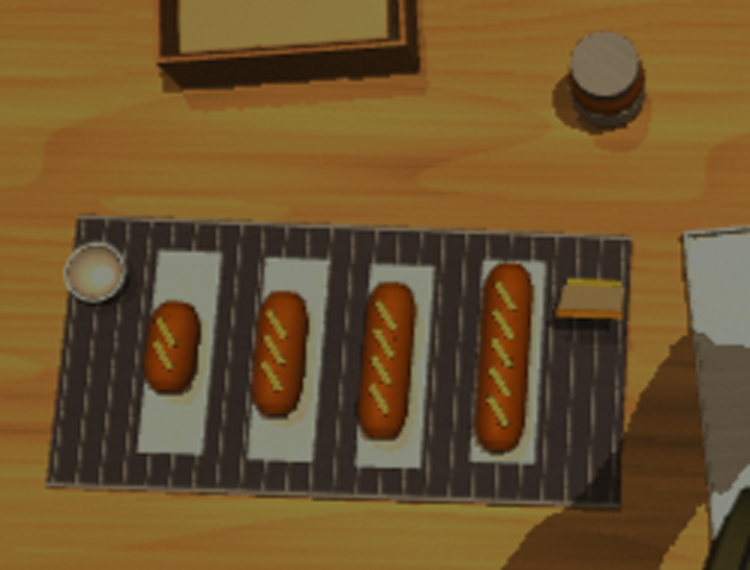

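The final view shows the loaves in order 150, 124, 98, 72 from the card (590,300) to the dish (95,272). All lie flat on their slips, within about 3 mm by depth, and the jar is unmoved at (605,75).

```bash
python3 -c "
from plant import r
print(r.finish_job())"
```

```text
the job is handed in; nothing more can be done
None
```

The job is handed in: all four loaves lie flat on their slips in length order from price card to dish, centred within about 3 mm by my depth measurement, and the jam jar measured as unmoved; on the first try the fingers, which end about 33 mm above the reported TCP, closed on top of loaf_124 and pressed it with about 12 N, leaving it in place.

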